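# Draw the bottom resin blank from the stack magazine and locate it in the jig

### The job

First clear the cream offcut out of the way by putting it in the blue scrap tray. Then draw the bottom brown blank straight out under the red gate of the stack magazine, leaving the other three to drop down inside it, and lay it flat on the jig's cream bed, lengthwise, up against the two side pins and the end pin. Do not shift or tip the jar, the bottle or the can.

Things in the scene. Friction and masses are not known exactly. Their poses are not given: they have to be found in the camera images.
- magazine: Fixed stack magazine: open-topped aluminium box, inside x 0-144 mm, y +-26.5, side walls 8 mm, all 76 mm high, left or right of the tray (jig on the other side). Origin on the table below the inside of its red gate (mouth side); x runs into the box, roughly away from the robot. Blanks lie on a bed y +-17, top 34 mm up, that juts out of the mouth to x = -62 mm; bare table around that
- magazine_gate (a point): Middle of the lower edge of the red gate plate, 48 mm above the table; axes as the magazine's. The gate is 8 mm thick (magazine x -8 to 0) and stands 14 mm above the bed, so one 10 mm blank passes under it, drawn along the magazine's -x, and those above are held back
- blank1_center (a point): Centre (half-way up) of the bottom blank: loose brown resin plate 140 (x) x 50 (y) x 10 mm, about 70 g, axes along its sides. It starts on the magazine's bed under the stack, lined up with the magazine, its near end 52 to 60 mm out of the mouth (from the inside of the gate), overhanging the bed 8 mm on either side
- blank2_center (a point): Centre of the second blank from the bottom, same size; starts on the bottom blank, centred in the magazine at x about 72 mm, and drops 10 mm to the bed when that is drawn out
- blank3_center (a point): Centre of the third blank from the bottom, same size; lies on the second
- blank4_center (a point): Centre of the top blank, same size; lies on the third
- jig: Fixed jig: black-faced plywood base 92 mm wide, 10 mm thick, x -85 to 130 mm, with a cream raised bed 120 (x) x 34 mm (y), top 34 mm up. Origin on the table below the bed's centre; a well-located blank is centred over it, 39 mm up, long side along x. x points roughly away from the robot. Near end and +y side are open. An unused parked clamp with red handle, 41 mm high, is at x 95 to 121 mm
- jig_side_pin_a (a point): Top of the first steel side pin (10 mm diameter, 44 mm above the table), at jig (0, -30) mm; stops the blank's long edge. Axes as the jig's
- jig_side_pin_b (a point): Top of the second side pin, same size, at jig (52, -30) mm
- jig_end_pin (a point): Top of the end pin, same size, at jig (75, 0) mm; stops the blank's far end
- tray: Fixed blue open scrap tray, outside 140 (x) x 160 (y) x 30 mm high, walls and floor 5 mm. Origin on the table under its centre
- offcut_center (a point): Centre of the loose cream offcut, standing on the table just in front of the blank's near end, in its way. 60 (x) x 44 (y) x 55 mm high, about 110 g; the top 17 mm is cut away over the last 16 mm at its +x end. This point is 27.5 mm above its underside, axes along its sides; turned up to 0.6 rad to the magazine
- jar: Bystander, loose, not to be disturbed: yellow jar, 58 mm across and 70 mm high, standing; origin at the centre of its underside
- bottle: Bystander, loose, not to be disturbed: white bottle with orange cap, 56 mm across and 140 mm high, standing; origin at the centre of its underside
- can: Bystander, loose, not to be disturbed: green can, 52 mm across and 90 mm high, standing; origin at the centre of its underside

How it is judged (in metres and radians):
On the way, in this order (a step that is already met when the one before it is completed fails the run):
1. the offcut stands or lies in the scrap tray, let go (x of offcut_center in the frame of tray between -0.056 and 0.056 m and y of offcut_center in the frame of tray between -0.066 and 0.066 m and z of offcut_center in the frame of tray between 0.015 and 0.045 m and contact force between the fingers and offcut below 0.1 N), for 0.2 s.
2. the bottom blank is drawn right out of the mouth and the other three have dropped down onto the bed (x of blank1_center in the frame of magazine below -0.076 m and x of blank2_center in the frame of magazine between 0.06 and 0.084 m and z of blank2_center in the frame of magazine between 0.035 and 0.043 m and x of blank3_center in the frame of magazine between 0.06 and 0.084 m and z of blank3_center in the frame of magazine between 0.045 and 0.053 m and x of blank4_center in the frame of magazine between 0.06 and 0.084 m and z of blank4_center in the frame of magazine between 0.055 and 0.063 m), for 0.2 s.
At the end, for the whole second after the job is handed in: Blank flat on the jig bed, its centre within 4 mm of its place against the pins, turned under 0.05 rad; offcut in the tray, centre at least 9 mm inside the walls, under 45 mm high; other three blanks stacked on the magazine bed, within 12 mm lengthwise and 4 mm in height (x of offcut_center in the frame of tray between -0.056 and 0.056 m and y of offcut_center in the frame of tray between -0.066 and 0.066 m and z of offcut_center in the frame of tray between 0.015 and 0.045 m and x of blank1_center in the frame of jig between -0.004 and 0.004 m and y of blank1_center in the frame of jig between -0.004 and 0.004 m and z of blank1_center in the frame of jig between 0.036 and 0.042 m and angle between the x axis of blank1_center and the x axis of jig, either way round below 0.05 rad and angle between blank1_center's own z axis and vertical below 0.05 rad and x of blank2_center in the frame of magazine between 0.06 and 0.084 m and z of blank2_center in the frame of magazine between 0.035 and 0.043 m and x of blank3_center in the frame of magazine between 0.06 and 0.084 m and z of blank3_center in the frame of magazine between 0.045 and 0.053 m and x of blank4_center in the frame of magazine between 0.06 and 0.084 m and z of blank4_center in the frame of magazine between 0.055 and 0.063 m); the robot touches nothing.
It fails at once if the bottom blank is drawn more than 20 mm before the offcut is in the tray (distance of blank1_center from where it was at the start of the episode above 0.02 m and not (x of offcut_center in the frame of tray between -0.056 and 0.056 m and y of offcut_center in the frame of tray between -0.066 and 0.066 m and z of offcut_center in the frame of tray between 0.015 and 0.045 m)).
It fails at once if another blank is pulled or lifted out of the magazine ((x of blank2_center in the frame of magazine below 0.04 m or z of blank2_center in the frame of magazine above 0.085 m) or (x of blank3_center in the frame of magazine below 0.04 m or z of blank3_center in the frame of magazine above 0.085 m) or (x of blank4_center in the frame of magazine below 0.04 m or z of blank4_center in the frame of magazine above 0.085 m)).
It fails at once if the jar is moved more than 25 mm or tipped (distance of jar from where it was at the start of the episode above 0.025 m or angle between jar's own z axis and vertical above 0.3 rad).
It fails at once if the bottle is moved more than 25 mm or tipped (distance of bottle from where it was at the start of the episode above 0.025 m or angle between bottle's own z axis and vertical above 0.3 rad).
It fails at once if the can is moved more than 25 mm or tipped (distance of can from where it was at the start of the episode above 0.025 m or angle between can's own z axis and vertical above 0.3 rad).
It also fails if it takes over 70 s, if anything falls off the work surface, if the arm or the gripper's body presses on something with over 40 N, if the wrist force passes 120 N, or if a joint passes its speed limit or range.

### The arm

A 7-joint arm with a two-finger parallel gripper is mounted at the origin on the work surface. World frame = base frame: x ahead of the robot, y to its left, z up, the work surface at z = 0. Lengths are in m, angles in degrees, forces in N, time in s.
With the tool pointing down it reaches from about 0.425 to 0.875 m from the base axis. Payload 4.7 kg.
Tool frame: the origin (TCP) lies on the centre line of the jaws, within the pads' length; the fingertips stand ahead of it and the grasp point (between the pads) lies 2 mm behind it (env.tip_reach is the x of the fingertips in the tool frame, in m); x points along the fingers, z is the direction in which the jaws open and shut, and the axes are right-handed (so a half turn about x gives the same grasp; the last joint's range is limited). The gripper opens to 87 mm and grips with 3 to 60 N. Pads are 19 mm wide; open, the fingers measure 117 mm over their backs; the gripper's body (75 mm by 190 mm) begins 51 mm behind the grasp point.
Start: joints at [-73.619, 18.392, -4.016, 83.108, 1.295, 78.541, -3.26], TCP at [0.175, 0.626, 0.24] pointing down, gripper open.
Joint ranges: [-163.93, 163.93], [-17.29, 119.83], [-79.2, 71.16], [3.27, 140.29], [-89.18, 269.18], [5.43, 117.66], [-154.24, 154.24]. Speed limits (degrees/s): [147.25, 147.25, 180, 180, 180, 180, 180].

### API

Orientations are given as [roll, pitch, yaw] about the fixed x, y, z axes, in that order (R = Rz(yaw) Ry(pitch) Rx(roll)).
In Python, from cell import telemetry, optics, env, models gives the robot as it stands.
- The arm moves only by the shell command python3 -m pendant 'ROWS' [FORCE]. ROWS is JSON, a list of rows, each a list of 3 entries, a list of its own where there are three numbers: the finger opening in mm, from 0 to 87, then the shift along the tool's x, y, z in mm, then the turn, a rotation vector about the tool's x, y, z in rad. A call has 1 to 10 rows; each row is the pose to reach, as a shift and turn from the pose commanded when the call began, along the tool's axes at that moment; what a row does not reach only later rows make up. A row lasts 1/12 s, in which the tool goes at most 41.7 mm and 7.16 degrees, less where a joint would pass 70% of its speed; a pose out of reach is approached as far as the arm can. A call with a gripper value outside its range is refused whole. The fingers move at their own pace and stop on an object; FORCE is the grip in N (left out, the last holds). Time passes only in rows, so rows that repeat a pose let the fingers close. It gives the time, the measured TCP pose, the force and the opening at its end, in the units of the state.
- telemetry.get_obs(): the state, without advancing time (a new reading comes with each control period).
- optics.read_camera(name): name is "scene" or "top" or "wrist"; returns a dict with "image" (420x560x3 uint8, blue, green, red), "range_z" (420x560 float32, m along the optical axis (not along the pixel's ray), 0 where there is no reading), "fx", "fy", "cx", "cy" (pixels), "cam_to_world" (4x4, takes a point from camera to world coordinates). Camera axes: x right, y up, looking along -z (the intrinsics and any distortion apply to the point x, -y, -z); pixel columns grow to the right and rows downward; lengths in m; the calibration is good to about 2 mm. A picture is of the moment at which its call begins.
- env.sign_off(): hands the job in, once; it reports no verdict.
Trained networks look in the newest picture that a camera, given by its name, has taken for a name from the list of things; names that differ only in an ending like _2 or _b are one class to them, and where a whole thing is asked for, a point or a joint stands for the part that bears it (a point fixed in the world has none). Each returns a list of dicts, best first, with "confidence" (0 to 1); they miss things now and then, are a little off and sometimes report something else, mostly with a low value. They report only what shows in the picture. A call takes as long as a camera call.
- models.masks_of(camera, label): "pixels" (420x560 bool, what is visible of it) and "extent" ([left, top, right, bottom] as shares, 0 to 1, of the picture: columns of its width, rows of its height, round what is visible of it).
- models.landmark_of(camera, label): "centre" ([row, column] as shares, 0 to 1, of the picture: columns of its width, rows of its height: a listed point, or the origin of a listed thing).
The state is a dict: "time_s": time; "qpos": joint angles; "joint_velocities": joint speeds; "effort": joint torques, N m; "tool_pos": TCP position; "tool_rot": TCP orientation; "force": force on the tool from outside, world axes, zero at the start; "wrist_torque": the same for the moment, N m; "grip_width": finger opening in m.
Only numpy, scipy, OpenCV 4.12 (cv2) and the standard library are available. Lean on these libraries where they do the work, as an engineer would, in place of code of your own. Each camera call takes 0.05 s, during which the arm holds its last target.

## Working session

There is one attempt and no reset: what is moved stays moved. The work goes in short steps, Python scripts to look and compute and a shell command to move; the robot and the scene stay as the last step left them, time stands still between calls to the robot, and variables do not carry over. Pictures are saved under pics/ and viewed, and the job is handed in when it is done.

```bash
ls; mkdir -p pics
python3 - <<'E'
from cell import telemetry, optics, env, models
import cv2
print(telemetry.get_obs(), env.tip_reach)
for n in ["scene","top","wrist"]:
    c=optics.read_camera(n); cv2.imwrite(f"pics/{n}0.png",c["image"]); print(n,c["fx"],c["fy"],c["cx"],c["cy"],c["cam_to_world"].round(3).tolist(),c.keys())
E
```

```text
pics
{'time_s': 0.0, 'qpos': array([-73.61907097,  18.43788618,  -4.01656728,  83.17622118,
         1.29405062,  78.54076561,  -3.26001081]), 'joint_velocities': array([ 0.01602306,  0.01861492,  0.04500985, -0.04918004,  0.05565629,
        0.00565704,  0.05127067]), 'effort': array([ 1.91862350e-04, -4.91281843e+01, -4.03685309e-01, -3.12534535e+01,
       -6.39386033e-02,  4.36688215e-02,  1.53227193e-04]), 'tool_pos': array([0.17439206, 0.62561573, 0.23846337]), 'tool_rot': array([-177.60272634,   89.89022825, -103.17309397]), 'force': array([ 0.59870749, -0.19460346, -1.37291229]), 'wrist_torque': array([-0.02469804,  0.0072967 , -0.00760396]), 'grip_width': 0.08695284466205319} 0.017
scene 450.9232802891918 450.9232802891918 277.45670988319483 206.64439867337958 [[-0.422, -0.782, 0.458, 1.038], [0.907, -0.37, 0.203, 0.241], [0.011, 0.501, 0.865, 1.011], [0.0, 0.0, 0.0, 1.0]] dict_keys(['image', 'range_z', 'fx', 'fy', 'cx', 'cy', 'cam_to_world'])
top 387.0572863914009 387.0572863914009 282.0304962248802 210.0736888902593 [[0.023, 0.991, -0.135, 0.439], [-1.0, 0.023, -0.001, 0.021], [0.002, 0.135, 0.991, 0.953], [0.0, 0.0, 0.0, 1.0]] dict_keys(['image', 'range_z', 'fx', 'fy', 'cx', 'cy', 'cam_to_world'])
wrist 353.9351286809991 353.9351286809991 283.60557924773593 208.80813057787182 [[0.268, -0.924, -0.273, 0.1], [0.963, 0.256, 0.078, 0.646], [-0.002, -0.284, 0.959, 0.384], [0.0, 0.0, 0.0, 1.0]] dict_keys(['image', 'range_z', 'fx', 'fy', 'cx', 'cy', 'cam_to_world'])
```

View pics/scene0.png

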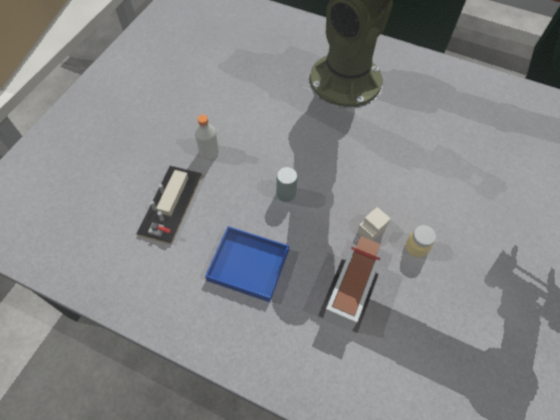

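View pics/top0.png

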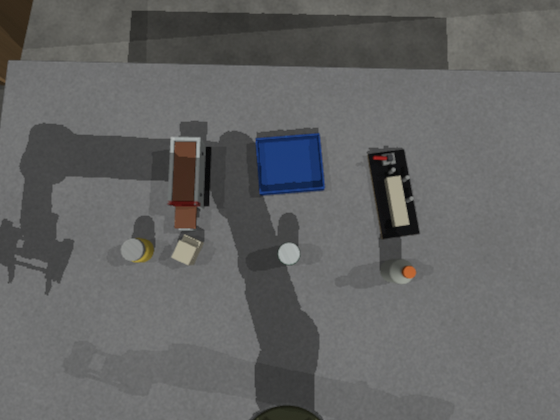

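View pics/wrist0.png

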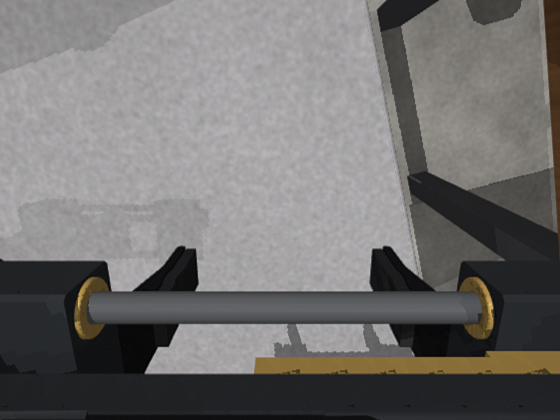

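The top view shows the magazine at about (185,170), the offcut at (186,250), the tray at (290,163), the jig at (396,195), the jar at (137,250), the can at (288,254) and the bottle at (403,272). Next I'll measure the poses from the depth clouds.

```bash
cat > h.py <<'E'
from cell import telemetry, optics, env, models
import numpy as np, cv2
from scipy.spatial.transform import Rotation as R
def cloud(c):
    z=c["range_z"].astype(float); v,u=np.mgrid[0:z.shape[0],0:z.shape[1]]
    P=np.stack([(u-c["cx"])/c["fx"]*z,-(v-c["cy"])/c["fy"]*z,-z,np.ones_like(z)],-1)
    W=(P@c["cam_to_world"].T)[...,:3]; W[z<=0]=np.nan
    return W
def rect(xy):
    r=cv2.minAreaRect((xy*1000).astype(np.float32)); return r
def pix2plane(c,row,col,h):
    # share -> world at height h
    u=col*560;v=row*420
    d=np.array([(u-c["cx"])/c["fx"],-(v-c["cy"])/c["fy"],-1]); T=c["cam_to_world"]
    d=T[:3,:3]@d; o=T[:3,3]; return o+d*(h-o[2])/d[2]
E
python3 - <<'E'
from h import *
H=dict(magazine=0,magazine_gate=.048,blank1_center=.039,blank4_center=.069,jig=0,jig_side_pin_a=.044,jig_end_pin=.044,tray=0,offcut_center=.0275,jar=0,bottle=0,can=0)
for cam in ["top","scene"]:
    c=optics.read_camera(cam); W=cloud(c); np.savez(f"{cam}0.npz",W=W,img=c["image"])
    for l,h in H.items():
        for m in models.landmark_of(cam,l)[:2]:
            print(cam,l,round(m["confidence"],2),(pix2plane(c,*m["centre"],h)*1000).round(0), np.array(m["centre"])*[420,560])
    for l in ["jar","bottle","can","offcut_center","tray","jig","magazine"]:
        for m in models.masks_of(cam,l)[:1]:
            p=W[m["pixels"]]; p=p[~np.isnan(p[:,0])]
            top=p[p[:,2]>np.percentile(p[:,2],98)-.006]
            r=rect(top[:,:2]); print("  mask",cam,l,round(m["confidence"],2),len(p),"zmax",p[:,2].max().round(3),np.round(r[0]),np.round(r[1]),round(r[2],1))
E
```

```text
top magazine 0.75 [571. 249.   0.] [206.892 190.904]
top magazine 0.25 [457. 355.   0.] [252.    144.984]
top magazine_gate 0.7 [567. 255.  48.] [205.8   183.512]
top magazine_gate 0.42 [ 578. -238.   48.] [205.716 392.392]
top blank1_center 0.95 [590. 252.  39.] [196.812 186.2  ]
top blank4_center 0.95 [642. 253.  69.] [172.494 183.904]
top jig 0.55 [ 592. -255.    0.] [203.196 393.68 ]
top jig 0.19 [ 664. -296.    0.] [175.308 409.192]
top jig_side_pin_a 0.62 [ 649. -279.   44.] [176.988 408.52 ]
top jig_end_pin 0.82 [ 672. -240.   44.] [167.412 392.112]
top tray 0.93 [684.  16.   0.] [164.808 285.712]
top offcut_center 0.67 [470. 238.  27.] [247.212 190.68 ]
top jar 0.94 [466. 360.   0.] [248.304 143.416]
top jar 0.73 [456.   4.   0.] [255.696 288.512]
top bottle 0.65 [ 434. -249.    0.] [267.288 392.112]
top bottle 0.28 [ 609. -296.    0.] [196.896 409.976]
top can 0.56 [459.   8.   0.] [254.604 286.776]
top can 0.29 [ 428. -253.    0.] [269.682 393.68 ]
  mask top jar 0.66 618 zmax 0.076 [461. 359.] [48. 48.] 1.2
  mask top bottle 0.89 746 zmax 0.144 [ 426. -245.] [24. 25.] 48.1
[... 908 characters left out ...]
362.376]
scene offcut_center 0.64 [466. 237.  27.] [224.49  369.376]
scene jar 0.89 [458. 359.   0.] [245.406 414.792]
scene bottle 0.9 [ 425. -244.    0.] [151.914 208.208]
scene can 0.93 [455.   8.   0.] [193.116 286.608]
  mask scene jar 0.62 684 zmax 0.076 [460. 364.] [50. 50.] 63.8
  mask scene bottle 0.72 707 zmax 0.143 [ 427. -242.] [24. 21.] 64.7
  mask scene can 0.86 609 zmax 0.097 [458.   8.] [45. 47.] 75.2
  mask scene offcut_center 0.87 622 zmax 0.06 [457. 249.] [44. 46.] 67.9
  mask scene tray 0.76 3991 zmax 0.035 [681.   8.] [141. 160.] 6.0
  mask scene jig 0.83 2723 zmax 0.048 [ 623. -251.] [184.  65.] 18.1
  mask scene magazine 0.57 1753 zmax 0.081 [644. 254.] [162.  69.] 0.6
```

Run:
```python
from h import *
for cam in ["top","scene"]:
    d=np.load(cam+"0.npz"); W=d["W"]; img=d["img"]; hsv=cv2.cvtColor(img,cv2.COLOR_BGR2HSV)
    def box(x0,x1,y0,y1): return (W[...,0]>x0)&(W[...,0]<x1)&(W[...,1]>y0)&(W[...,1]<y1)
    t=W[box(.3,.9,-.45,.5)]; t=t[abs(t[:,2])<.015]; A=np.c_[t[:,:2],np.ones(len(t))]; 
    co=np.linalg.lstsq(A,t[:,2],rcond=None)[0]; print(cam,"table plane",co.round(4),np.median(t[:,2]))
    def rep(name,m,z0,z1):
        p=W[m&(W[...,2]>z0)&(W[...,2]<z1)]
        if len(p)<5: print(name,len(p));return
        r=rect(p[:,:2]); bp=cv2.boxPoints(r); print(cam,name,len(p),"z",np.median(p[:,2]).round(4),"c",np.round(r[0],1),"s",np.round(r[1],1),"a",round(r[2],1))
    rep("mag top",box(.5,.8,.2,.31),.074,.09)
    brown=(hsv[...,1]>90)&((hsv[...,0]<15))
    rep("blank4",box(.5,.8,.2,.31)&brown,.068,.0795)
    rep("blank1 out",box(.48,.565,.2,.31)&brown,.039,.055)
    rep("offcut top",box(.4,.52,.18,.31),.052,.066)
    rep("offcut mid",box(.4,.52,.18,.31),.036,.048)
    rep("tray",box(.55,.8,-.1,.12),.030,.040)
    bright=(hsv[...,2]>110)
    rep("jig bed",box(.5,.75,-.32,-.18)&bright,.034,.0435)
    rep("jig bed2",box(.5,.75,-.32,-.18),.034,.0425)
    rep("jig base",box(.48,.8,-.35,-.15),.008,.020)
    rep("pins",box(.5,.75,-.32,-.18),.0455,.055)
    rep("jar",box(.4,.55,.3,.42),.07,.08)
    rep("can",box(.4,.52,-.05,.06),.09,.1)
    rep("bottle",box(.37,.5,-.3,-.19),.02,.1)
    y,x=(slice(120,280),slice(120,440)) if cam=="top" else (slice(100,340),slice(120,460))
    cr=img[y,x]; k=2.4
    cv2.imwrite(f"pics/{cam}z.png",cv2.resize(cr,None,fx=k,fy=k,interpolation=cv2.INTER_CUBIC))
```

```text
top table plane [ 0.0012 -0.0003  0.0006] 0.0009303732300969814
top mag top 1564 z 0.076 c [645.4 250.8] s [161.   70.2] a 0.4
top blank4 1357 z 0.075 c [639.8 250.9] s [150.2  68.9] a 0.8
top blank1 out 446 z 0.0449 c [540.2 250.7] s [50.6 50.2] a 89.1
top offcut top 369 z 0.056 c [456.7 245.9] s [44.4 44.1] a 68.3
top offcut mid 219 z 0.0402 c [483.  232.9] s [98.4 46.6] a 24.4
top tray 279 z 0.0312 c [680.5   5.7] s [139.8 159.6] a 6.0
top jig bed 452 z 0.0354 c [ 622.4 -251.8] s [179.3  60.1] a 17.3
top jig bed2 508 z 0.0355 c [ 622.9 -252.3] s [179.9  62.4] a 17.6
top jig base 2120 z 0.0115 c [ 614.9 -252.1] s [215.1  93.6] a 9.2
top pins 13 z 0.0465 c [ 636.3 -271.8] s [86.3 25.3] a 30.2
top jar 294 z 0.0714 c [460.6 359.6] s [49.2 48. ] a 81.4
top can 247 z 0.0912 c [459.4   4.6] s [46.2 44.3] a 1.3
top bottle 400 z 0.0869 c [ 425.4 -242.7] s [49.9 55.3] a 89.9
scene table plane [-0.0006 -0.0008  0.0014] 0.000579409954396759
scene mag top 1473 z 0.0757 c [644.4 253.7] s [162.3  69. ] a 0.5
scene blank4 1347 z 0.0745 c [637.8 251.6] s [ 62.6 148.8] a 89.0
scene blank1 out 101 z 0.0443 c [539.4 252.7] s [43.3 18.1] a 89.9
scene offcut top 302 z 0.0556 c [456.3 248.9] s [44.5 46.7] a 68.4
scene offcut mid 211 z 0.0398 c [483. 246.] s [74.3 62.3] a 0.6
scene tray 249 z 0.0313 c [680.7   8.8] s [140.6 159.5] a 6.0
scene jig bed 402 z 0.0356 c [ 622.7 -251.2] s [183.7  63.6] a 17.6
scene jig bed2 446 z 0.0357 c [ 622.7 -250.5] s [183.9  63.6] a 18.1
scene jig base 1641 z 0.0113 c [ 613.7 -249.2] s [217.1  94.1] a 9.2
scene pins 13 z 0.0465 c [ 637.7 -269.3] s [87.4 24.4] a 29.0
scene jar 212 z 0.0714 c [461.  362.5] s [48.6 48. ] a 63.8
scene can 145 z 0.0914 c [458.7   7.5] s [47. 44.] a 76.0
scene bottle 463 z 0.068 c [ 429.8 -237.5] s [43.8 54.7] a 47.0
```

Run:
```python
import cv2
a=cv2.imread("pics/top0.png")
cv2.imwrite("pics/t_mag.png",cv2.resize(a[125:275,115:245],None,fx=4,fy=4,interpolation=cv2.INTER_CUBIC))
cv2.imwrite("pics/t_jig.png",cv2.resize(a[140:290,345:445],None,fx=4,fy=4,interpolation=cv2.INTER_CUBIC))
```

```text
(no output)
```

View pics/t_mag.png

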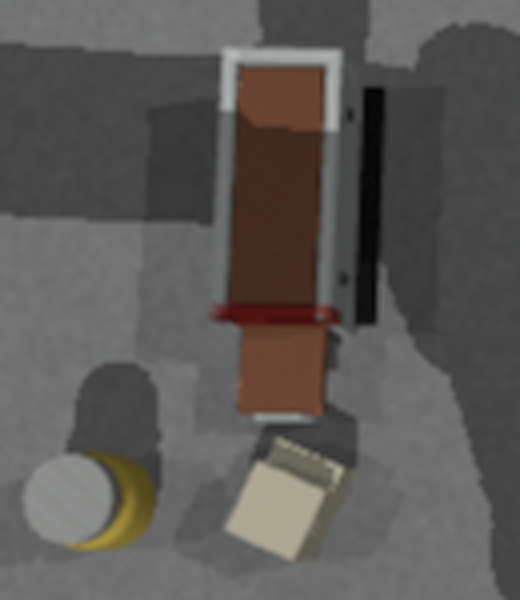

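View pics/t_jig.png

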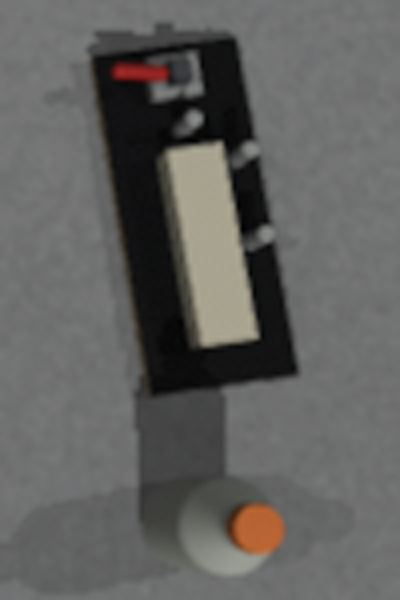

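```bash
cat >> h.py <<'E'
def go(x,y,z,jaw,verbose=True,half=None):
    """mm, deg: tool pointing straight down, jaw dir (tool z) at yaw jaw or jaw+180 -> shift mm, rotvec in tool axes from measured pose"""
    o=telemetry.get_obs(); p=o["tool_pos"]*1000
    Rc=R.from_euler("xyz",o["tool_rot"],degrees=True); best=None
    for k in ((0,180) if half is None else (half,)):
        a=np.deg2rad(jaw+k); zt=np.array([np.cos(a),np.sin(a),0]); xt=np.array([0,0,-1.]); yt=np.cross(zt,xt)
        Rt=R.from_matrix(np.c_[xt,yt,zt]); rv=(Rc.inv()*Rt).as_rotvec()
        if best is None or np.linalg.norm(rv)<np.linalg.norm(best[0]): best=(rv,k)
    s=Rc.inv().apply(np.array([x,y,z])-p)
    m=Rc.as_matrix()
    print("pos",p.round(1),"jaw",np.rad2deg(np.arctan2(m[1,2],m[0,2])).round(2),"xdir",m[:,0].round(3),"F",o["force"].round(1),"w",round(o["grip_width"]*1000,1),"t",round(o["time_s"],2))
    print("shift",s.round(1),"rot",best[0].round(3),"half",best[1],"rows",np.linalg.norm(s)/41.7,np.rad2deg(np.linalg.norm(best[0]))/7.16)
E
python3 -c "
from h import *
go(440,246,240,68.3)
m=R.from_euler('xyz',telemetry.get_obs()['tool_rot'],degrees=True).as_matrix();print(m.round(2))"
```

```text
pos [174.5 626.2 239.6] jaw 74.43 xdir [ 0.  0. -1.] F [0.3 0.  0.7] w 87.1 t 2.15
shift [  -0.4 -357.8 -294.9] rot [0.107 0.    0.   ] half 0 rows 11.119104320776938 0.856034965347713
[[ 0.   -0.96  0.27]
 [ 0.    0.27  0.96]
 [-1.   -0.    0.  ]]
```

```bash
python3 -m pendant '[[87,[0,-32,-26],[0.1,0,0]],[87,[0,-358,-295],[0.107,0,0]],[87,[0,-358,-295],[0.107,0,0]],[87,[0,-358,-295],[0.107,0,0]],[87,[0,-358,-295],[0.107,0,0]],[87,[0,-358,-295],[0.107,0,0]],[87,[0,-358,-295],[0.107,0,0]],[87,[0,-358,-295],[0.107,0,0]],[87,[0,-358,-295],[0.107,0,0]],[87,[0,-358,-295],[0.107,0,0]]]' 40; python3 -m pendant '[[87,[0,-48,-40],[0,0,0]],[87,[0,-48,-40],[0,0,0]],[87,[0,-48,-40],[0,0,0]]]'
cat > look.py <<'E'
import sys
from h import *
c=optics.read_camera("wrist"); W=cloud(c); n=sys.argv[1]; np.savez(n+".npz",W=W,img=c["image"],T=c["cam_to_world"],K=[c["fx"],c["fy"],c["cx"],c["cy"]]); cv2.imwrite(f"pics/{n}.png",c["image"])
go(440,246,240,68.3)
E
python3 look.py w1
```

```text
time_s: 2.98
tool_pos: [0.4138, 0.2832, 0.24]
tool_rot: [-13.0, 89.9, 55.3]
force: [1.3, 0.3, 0.3]
grip_width: 0.087
time_s: 3.23
tool_pos: [0.4459, 0.2239, 0.2401]
tool_rot: [-100.1, 89.9, -32.4]
force: [0.1, -0.3, 0.7]
grip_width: 0.0869
pos [444.2 227.3 240. ] jaw 67.95 xdir [ 0.001  0.    -1.   ] F [-0.5  0.5 -0.3] w 87.0 t 3.28
shift [-0.  10.9 15.8] rot [-0.006  0.001  0.001] half 0 rows 0.4601796622833506 0.04970701189250624
```

View pics/w1.png

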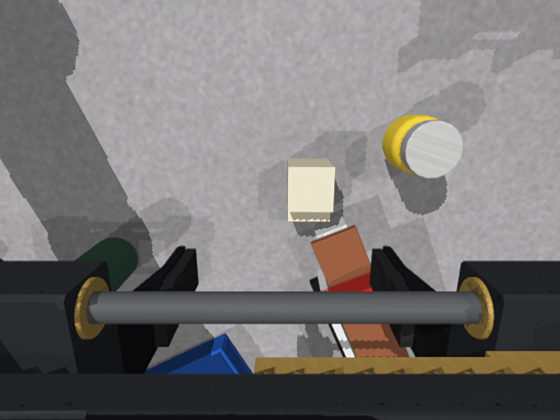

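The wrist view shows the offcut at (312,190), nearly square to the jaws. The jar is at (425,145), and the blank's near end is at about (335,240).

Run:
```python
from h import *
d=np.load("w1.npz"); W=d["W"]; img=d["img"]; hsv=cv2.cvtColor(img,cv2.COLOR_BGR2HSV)
def box(x0,x1,y0,y1): return (W[...,0]>x0)&(W[...,0]<x1)&(W[...,1]>y0)&(W[...,1]<y1)
def rep(name,m,z0,z1):
    p=W[m&(W[...,2]>z0)&(W[...,2]<z1)]
    if len(p)<5: print(name,len(p));return
    r=rect(p[:,:2]); print(name,len(p),"z",np.median(p[:,2]).round(4),"c",np.round(r[0],1),"s",np.round(r[1],1),"a",round(r[2],1))
t=W[(abs(W[...,2])<.012)];print(np.median(t[:,2]))
b=box(.4,.52,.18,.31)
b[250:]=False
rep("off top",b,.051,.062)
rep("off step",b,.033,.0405)
rep("blank1",box(.48,.57,.2,.31)&(hsv[...,1]>90)&(hsv[...,0]<15),.040,.050)
rep("jar",box(.4,.55,.3,.42),.066,.08)
go(457,247,36,68.3)
```

```text
1.9588052440205894e-05
off top 2083 z 0.055 c [456.7 247.1] s [43.7 44.3] a 67.8
off step 679 z 0.0377 c [471.4 243.8] s [62.6 86.4] a 89.5
blank1 2306 z 0.044 c [540.6 249.1] s [53.7 54.8] a 89.5
jar 2650 z 0.07 c [460.4 360.6] s [51.  50.2] a 74.0
pos [444.2 227.3 240. ] jaw 67.95 xdir [ 0.001  0.    -1.   ] F [-0.5  0.5 -0.3] w 87.0 t 3.28
shift [204.   -4.4  23. ] rot [-0.006  0.001  0.001] half 0 rows 4.9233047091400035 0.04970701189250624
```

```bash
python3 -m pendant '[[87,[0,-6.7,23],[-0.003,0,0]],[87,[100,-6.7,23],[-0.003,0,0]],[87,[100,-6.7,23],[-0.003,0,0]],[87,[100,-6.7,23],[-0.003,0,0]],[87,[208,-6.7,23],[-0.003,0,0]],[87,[208,-6.7,23],[-0.003,0,0]],[87,[208,-6.7,23],[-0.003,0,0]],[87,[208,-6.7,23],[-0.003,0,0]],[87,[208,-6.7,23],[-0.003,0,0]]]' 40; python3 -c "
from h import *
go(459,246,32,68)"
```

```text
time_s: 4.03
tool_pos: [0.456, 0.2497, 0.0308]
tool_rot: [139.3, 89.8, -152.1]
force: [1.3, -0.5, 0.1]
grip_width: 0.0869
pos [456.  249.7  30.8] jaw 68.58 xdir [-0.003 -0.001 -1.   ] F [ 1.3 -0.5  0.1] w 86.9 t 4.03
shift [-1.2 -4.1 -2.4] rot [ 0.01  -0.002 -0.002] half 0 rows 0.11764790605688524 0.08405421664473622
```

```bash
python3 -m pendant '[[40,[-1,-3,-2],[0.005,0,0]],[40,[-1,-3,-2],[0.005,0,0]],[35,[-1,-3,-2],[0.005,0,0]],[35,[-1,-3,-2],[0.005,0,0]],[35,[-1,-3,-2],[0.005,0,0]],[35,[-1,-3,-2],[0.005,0,0]]]' 40; python3 -c "
from h import *
go(459,246,150,68)"
```

```text
time_s: 4.53
tool_pos: [0.4598, 0.2463, 0.0332]
tool_rot: [-22.3, 89.9, 45.8]
force: [0.4, -0.2, 0.3]
grip_width: 0.055
pos [459.8 246.3  33.2] jaw 68.18 xdir [ 0.001  0.001 -1.   ] F [ 0.4 -0.2  0.3] w 55.0 t 4.53
shift [-116.8    0.6   -0.4] rot [0.003 0.001 0.   ] half 0 rows 2.8007955175344796 0.027313264464123275
```

Width is 55 mm, so the jaws haven't finished closing.

```bash
python3 -m pendant '[[35,[0,0,0],[0,0,0]],[35,[0,0,0],[0,0,0]],[35,[0,0,0],[0,0,0]],[35,[0,0,0],[0,0,0]],[35,[-30,0,0],[0,0,0]],[35,[-70,0,0],[0,0,0]],[35,[-120,0,0],[0,0,0]],[35,[-160,0,0],[0,0,0]],[35,[-170,0,0],[0,0,0]],[35,[-170,0,0],[0,0,0]]]' 40; python3 -c "
from h import *
go(678,5,200,96)
go(678,5,40,96)"
```

```text
time_s: 5.37
tool_pos: [0.4621, 0.2474, 0.2078]
tool_rot: [-31.5, 89.5, 36.7]
force: [1.1, -0.0, -1.2]
grip_width: 0.0437
pos [462.1 247.4 207.8] jaw 68.18 xdir [ 0.008  0.006 -1.   ] F [ 1.1 -0.  -1.2] w 43.7 t 5.37
shift [   8.1 -290.5 -144.9] rot [-0.486  0.007  0.007] half 0 rows 7.786571308867828 3.886563960196187
pos [462.1 247.4 207.8] jaw 68.18 xdir [ 0.008  0.006 -1.   ] F [ 1.1 -0.  -1.2] w 43.7 t 5.37
shift [ 168.1 -289.7 -146.2] rot [-0.486  0.007  0.007] half 0 rows 8.763369578910565 3.886563960196187
```

```bash
python3 -m pendant '[[35,[0,-30,-15],[-0.1,0,0]],[35,[5,-65,-33],[-0.2,0,0]],[35,[5,-100,-50],[-0.3,0,0]],[35,[5,-135,-68],[-0.4,0,0]],[35,[5,-170,-85],[-0.48,0,0]],[35,[5,-205,-103],[-0.484,0,0]],[35,[5,-240,-120],[-0.484,0,0]],[35,[5,-270,-135],[-0.484,0,0]],[35,[5,-291,-145],[-0.484,0,0]],[35,[5,-291,-145],[-0.484,0,0]]]' 40; python3 -c "
from h import *
go(678,6,40,96)"
```

```text
time_s: 6.2
tool_pos: [0.6771, -0.004, 0.1951]
tool_rot: [160.1, 89.7, -104.4]
force: [-1.4, -0.5, -0.3]
grip_width: 0.0434
pos [677.1  -4.  195.1] jaw 95.48 xdir [-0.001 -0.005 -1.   ] F [-1.4 -0.5 -0.3] w 43.4 t 6.2
shift [155.   -2.2  10.7] rot [-0.009 -0.005 -0.002] half 0 rows 3.7263603197903867 0.08600303927213589
```

```bash
python3 -m pendant '[[35,[0,-2,4],[-0.005,0,0]],[35,[30,-2,4],[-0.005,0,0]],[35,[60,-2,4],[-0.005,0,0]],[35,[95,-2,4],[-0.005,0,0]],[35,[120,-2,4],[-0.005,0,0]],[35,[140,-2,4],[-0.005,0,0]],[35,[150,-2,4],[-0.005,0,0]],[35,[150,-2,4],[-0.005,0,0]]]' 40; python3 -c "
from h import *
go(678,6,39,96)"
```

```text
time_s: 6.87
tool_pos: [0.6745, 0.0096, 0.044]
tool_rot: [77.8, 89.6, 174.1]
force: [-0.1, -0.1, -1.3]
grip_width: 0.0439
pos [674.5   9.6  44. ] jaw 96.33 xdir [-0.006  0.001 -1.   ] F [-0.1 -0.1 -1.3] w 43.9 t 6.87
shift [ 5.  -3.1 -4. ] rot [ 0.006  0.001 -0.006] half 0 rows 0.17067847604122188 0.06905409701349338
```

```bash
python3 -m pendant '[[35,[2.5,0,0],[0,0,0]],[35,[5,0,0],[0,0,0]],[35,[5,0,0],[0,0,0]],[64,[5,0,0],[0,0,0]],[64,[5,0,0],[0,0,0]],[64,[5,0,0],[0,0,0]],[64,[5,0,0],[0,0,0]],[64,[-30,0,0],[0,0,0]],[64,[-70,0,0],[0,0,0]],[64,[-110,0,0],[0,0,0]]]' 40
python3 - <<'E'
from h import *
c=optics.read_camera("top"); cv2.imwrite("pics/top1.png",cv2.resize(c["image"][120:280,120:440],None,fx=2.4,fy=2.4)); W=cloud(c); np.savez("top1.npz",W=W,img=c["image"])
go(450,252,180,90)
E
```

```text
time_s: 7.7
tool_pos: [0.6766, 0.0072, 0.1581]
tool_rot: [94.6, 89.9, -169.2]
force: [2.0, -0.1, 0.9]
grip_width: 0.0634
pos [681.7   7.  168.9] jaw 96.18 xdir [ 0.013  0.001 -1.   ] F [ 3.3 -0.8  6. ] w 64.0 t 7.75
shift [-13.9 203.8 268.6] rot [0.108 0.    0.013] half 0 rows 8.091306272141471 0.8698772297513474
```

View pics/top1.png

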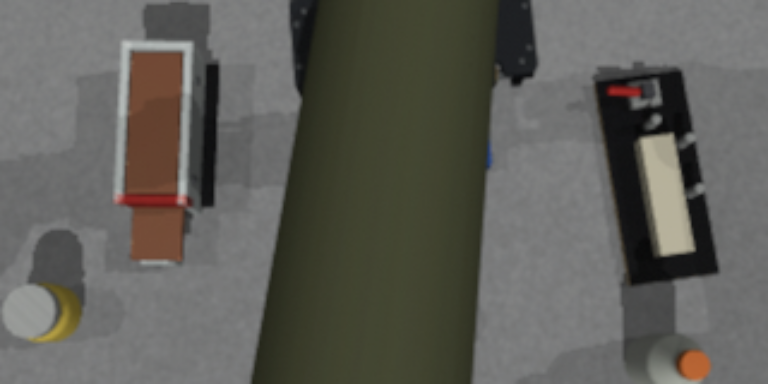

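Run:
```python
from h import *
go(600,251,230,90.5)
```

```text
pos [681.7   7.  168.9] jaw 96.18 xdir [ 0.013  0.001 -1.   ] F [ 3.3 -0.8  6. ] w 64.0 t 7.75
shift [-61.9  54.1 251.4] rot [0.099 0.    0.013] half 0 rows 6.34309595835719 0.8005993515607898
```

```bash
python3 -m pendant '[[64,[-40,0,0],[0,0,0.003]],[64,[-62,54,251],[0.099,0,0.003]],[64,[-62,54,251],[0.099,0,0.003]],[70,[-62,54,251],[0.099,0,0.003]],[70,[-62,54,251],[0.099,0,0.003]],[70,[-62,54,251],[0.099,0,0.003]],[70,[-62,54,251],[0.099,0,0.003]],[70,[-62,54,251],[0.099,0,0.003]],[70,[-62,54,251],[0.099,0,0.003]],[70,[-62,54,251],[0.099,0,0.003]]]' 40; python3 look.py w2
```

```text
time_s: 8.58
tool_pos: [0.5964, 0.2516, 0.2196]
tool_rot: [100.6, 89.9, -168.7]
force: [-0.1, 0.2, 0.2]
grip_width: 0.0702
pos [597.1 249.8 219.6] jaw 90.47 xdir [-0.002 -0.001 -1.   ] F [ 0.7 -1.1 -0.6] w 69.9 t 8.63
shift [-20.  157.1  -2.5] rot [ 0.387 -0.002 -0.002] half 0 rows 3.799033850043169 3.0962984574261316
```

View pics/w2.png

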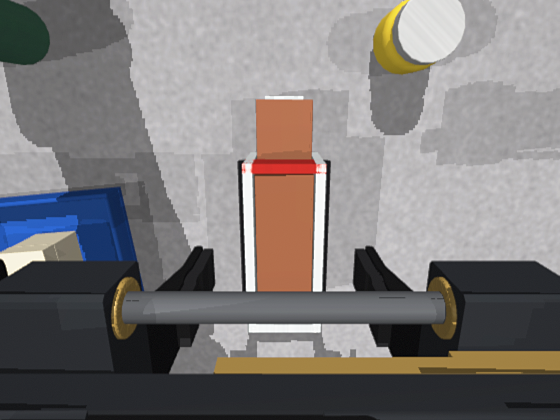

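Run:
```python
from h import *
c=optics.read_camera("scene"); cv2.imwrite("pics/sc1.png",cv2.resize(c["image"][100:340,120:460],None,fx=2.2,fy=2.2)); W=cloud(c); np.savez("sc1.npz",W=W,img=c["image"])
m=models.landmark_of("scene","offcut_center")[:2]
for q in m: print(q["confidence"],pix2plane(c,*q["centre"],.0325))
d=np.load("w2.npz"); W=d["W"]; img=d["img"]; hsv=cv2.cvtColor(img,cv2.COLOR_BGR2HSV)
br=(hsv[...,1]>90)&(hsv[...,0]<15)
def rep(name,m,z0,z1):
    p=W[m&(W[...,2]>z0)&(W[...,2]<z1)]
    if len(p)<5: print(name,len(p));return
    r=rect(p[:,:2]); print(name,len(p),"z",np.median(p[:,2]).round(4),"c",np.round(r[0],1),"s",np.round(r[1],1),"a",round(r[2],1), "min",(p.min(0)*1000).round(1),"max",(p.max(0)*1000).round(1))
def box(x0,x1,y0,y1): return (W[...,0]>x0)&(W[...,0]<x1)&(W[...,1]>y0)&(W[...,1]<y1)
rep("blank1",box(.48,.565,.2,.31)&br,.040,.047)
rep("gate",box(.48,.58,.2,.31),.070,.08)
rep("table",box(.45,.5,.2,.31),-.01,.01)
# edges per x slice
p=W[box(.5,.56,.2,.31)&br&(W[...,2]>.041)&(W[...,2]<.047)]
for x in np.arange(.515,.56,.01):
    q=p[abs(p[:,0]-x)<.004]; print(x,(np.percentile(q[:,1],[.5,99.5])*1000).round(1))
```

```text
0.86 [0.69108559 0.00251519 0.0325    ]
blank1 3231 z 0.044 c [539.8 250.7] s [49.7 50.4] a 89.9 min [514.5 225.8  41.5] max [565.  275.5  46.9]
gate 1457 z 0.0755 c [572.4 250.7] s [15.2 69.1] a 0.2 min [564.7 216.2  70. ] max [580.  285.3  78.2]
table 6488 z 0.0 c [475. 255.] s [110.  50.] a 90.0 min [450.  200.   -3.1] max [500.  310.    2.7]
0.515 [226.1 274.8]
0.525 [226.  275.1]
0.535 [225.9 274.5]
0.545 [226.6 274.8]
0.555 [226.6 275.2]
```

View pics/sc1.png

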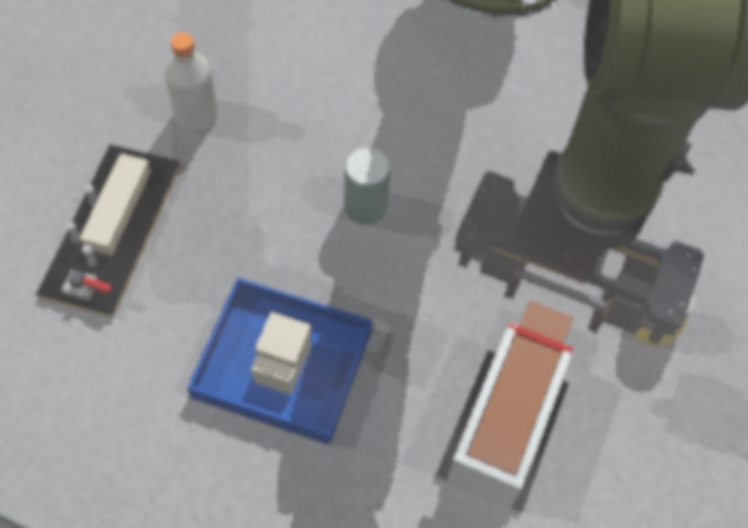

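Run:
```python
from h import *
go(538,251,120,90.5)
```

```text
pos [597.5 248.7 219.6] jaw 90.34 xdir [-0.002 -0.001 -1.   ] F [0.1 0.1 0.9] w 70.3 t 8.73
shift [99.7 59.2  2.8] rot [-0.003 -0.001 -0.002] half 0 rows 2.7820748425067188 0.031427064772072404
```

```bash
python3 -m pendant '[[70,[0,30,1],[-0.002,0,0]],[70,[20,59,2],[-0.002,0,0]],[70,[50,59,2],[-0.002,0,0]],[70,[85,59,2],[-0.002,0,0]],[70,[100,59,2],[-0.002,0,0]],[70,[100,59,2],[-0.002,0,0]],[70,[100,59,2],[-0.002,0,0]],[70,[100,59,2],[-0.002,0,0]]]' 40
python3 - <<'E'
from h import *
go(538,251,39,90.5)
E
```

```text
time_s: 9.4
tool_pos: [0.5389, 0.2519, 0.1213]
tool_rot: [34.9, 89.9, 125.5]
force: [-0.2, -0.4, 0.5]
grip_width: 0.0698
pos [538.9 251.9 121.3] jaw 90.54 xdir [-0.001  0.001 -1.   ] F [-0.2 -0.4  0.5] w 69.8 t 9.4
shift [82.3  0.8 -1. ] rot [ 0.001  0.001 -0.001] half 0 rows 1.9749841311649987 0.009696562071216785
```

```bash
python3 -m pendant '[[70,[30,1,-1],[0,0,0]],[70,[55,1,-1],[0,0,0]],[70,[75,1,-1],[0,0,0]],[70,[82,1,-1],[0,0,0]],[70,[82,1,-1],[0,0,0]],[70,[82,1,-1],[0,0,0]],[70,[82,1,-1],[0,0,0]]]' 30
python3 - <<'E'
from h import *
go(538,251,39,90.5)
E
```

```text
time_s: 9.98
tool_pos: [0.5377, 0.2521, 0.0399]
tool_rot: [-9.5, 89.9, 81.1]
force: [0.1, 0.1, 0.0]
grip_width: 0.0699
pos [537.7 252.1  39.9] jaw 90.63 xdir [ 0.     0.002 -1.   ] F [0.1 0.1 0. ] w 69.9 t 9.98
shift [ 0.9 -0.2 -1.1] rot [0.002 0.002 0.   ] half 0 rows 0.03519791051564417 0.02243504775603967
```

```bash
python3 -m pendant '[[45,[0,0,0],[0,0,0]],[45,[0,0,0],[0,0,0]],[45,[0,0,0],[0,0,0]],[45,[0,0,0],[0,0,0]],[42,[0,0,0],[0,0,0]],[42,[0,0,0],[0,0,0]],[42,[0,0,0],[0,0,0]],[42,[0,0,0],[0,0,0]]]' 40; python3 look.py w3
```

```text
time_s: 10.65
tool_pos: [0.5362, 0.2517, 0.0382]
tool_rot: [83.8, 89.8, 174.4]
force: [-1.4, -1.2, 3.9]
grip_width: 0.0495
pos [536.2 251.7  38.2] jaw 90.64 xdir [-0.003  0.    -1.   ] F [-1.6 -0.4  5.3] w 49.6 t 10.7
shift [-201.5   96.8   -4.5] rot [ 0.39  -0.    -0.003] half 0 rows 5.363058942212275 3.1200711982304927
```

View pics/w3.png

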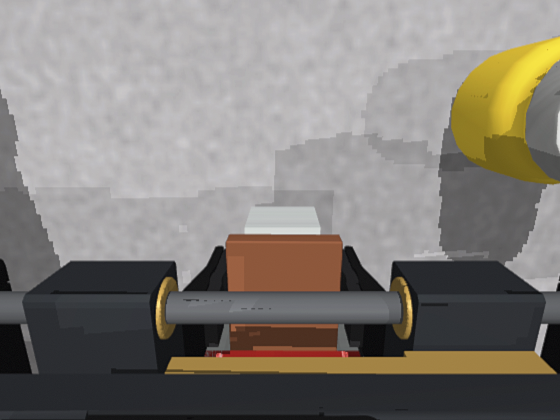

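The blank is gripped (49.6 mm). Now I'll draw it along tool +y.

```bash
python3 -m pendant '[[42,[0,5,0],[0,0,0]],[42,[0,11,0],[0,0,0]],[42,[0,18,0],[0,0,0]],[42,[0,25,0],[0,0,0]],[42,[0,32,0],[0,0,0]],[42,[0,39,0],[0,0,0]],[42,[0,46,0],[0,0,0]],[42,[0,52,0],[0,0,0]]]' 40; python3 look.py w4
```

```text
time_s: 11.37
tool_pos: [0.4838, 0.2509, 0.0382]
tool_rot: [79.6, 89.9, 170.3]
force: [3.3, -0.1, 2.3]
grip_width: 0.0498
pos [482.6 251.   38.1] jaw 90.68 xdir [-0.003  0.    -1.   ] F [ 0.4 -1.   5.6] w 49.4 t 11.42
shift [-201.7   43.3   -4.4] rot [ 0.391 -0.001 -0.003] half 0 rows 4.948914295478941 3.125789621057266
```

View pics/w4.png

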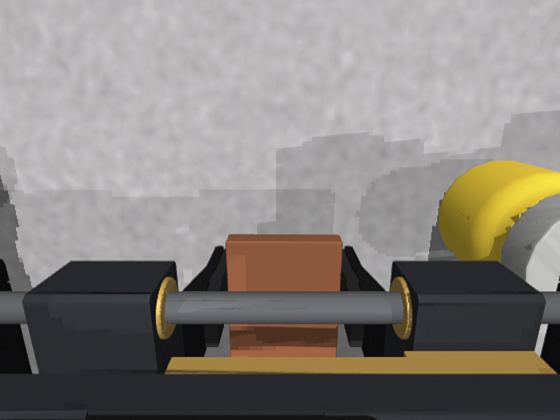

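```bash
python3 -m pendant '[[42,[0,6,0],[0,0,0]],[42,[0,13,0],[0,0,0]],[42,[0,20,0],[0,0,0]],[42,[0,27,0],[0,0,0]],[42,[0,34,0],[0,0,0]],[42,[0,42,0],[0,0,0]],[42,[0,50,0],[0,0,0]],[42,[0,60,0],[0,0,0]],[42,[0,72,0],[0,0,0]],[42,[0,74,0],[0,0,0]]]' 40
python3 - <<'E'
from h import *
c=optics.read_camera("scene"); cv2.imwrite("pics/sc2.png",cv2.resize(c["image"][150:340,250:460],None,fx=3,fy=3)); W=cloud(c)
img=c["image"];hsv=cv2.cvtColor(img,cv2.COLOR_BGR2HSV);br=(hsv[...,1]>90)&(hsv[...,0]<15)
m=br&(W[...,0]>.6)&(W[...,0]<.7)&(abs(W[...,1]-.252)<.02); print("top blank z",np.median(W[m][:,2]))
for x in np.arange(.57,.73,.02):
    q=W[br&(abs(W[...,0]-x)<.01)&(abs(W[...,1]-.252)<.02)]; print(x.round(3),np.median(q[:,2]).round(4))
go(410,251,220,90)
E
```

```text
time_s: 12.25
tool_pos: [0.4069, 0.2499, 0.0375]
tool_rot: [99.2, 89.7, -170.1]
force: [0.2, -0.6, 0.9]
grip_width: 0.0493
top blank z 0.06450824300263136
0.57 0.0691
0.59 0.0646
0.61 0.0646
0.63 0.0643
0.65 0.0648
0.67 0.0644
0.69 0.0646
0.71 nan
0.73 nan
pos [407.5 250.   37.7] jaw 90.73 xdir [-0.005 -0.001 -1.   ] F [-1.3 -0.3  0.7] w 49.2 t 12.3
shift [-182.3   -1.5    0.9] rot [ 0.013 -0.001 -0.005] half 0 rows 4.372614801122102 0.11119458574096927
  return _methods._mean(a, axis=axis, dtype=dtype,
  ret = ret.dtype.type(ret / rcount)
```

View pics/sc2.png

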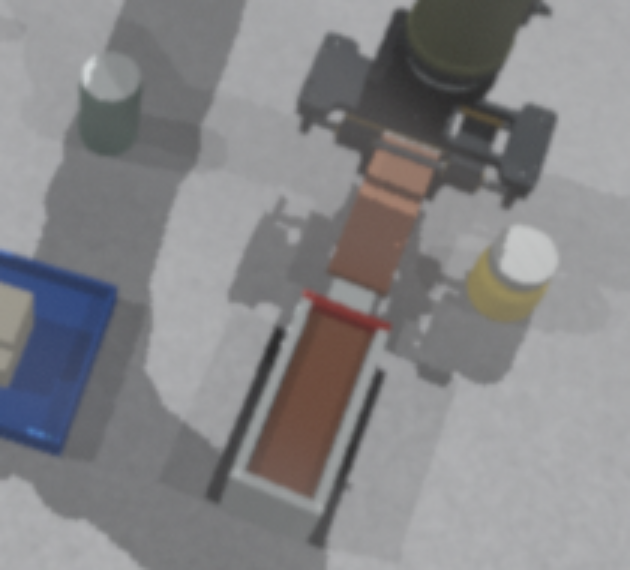

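```bash
python3 -m pendant '[[42,[-8,0,0],[0,0,0]],[42,[-25,0,0],[0,0,0]],[42,[-50,0,0],[0,0,0]],[42,[-80,0,0],[0,0,0]],[42,[-110,0,0],[0,0,0]],[42,[-140,0,0],[0,0,0]],[42,[-165,0,0],[0,0,0]],[42,[-182,0,0],[0,0,0]],[42,[-190,0,0],[0,0,0]],[42,[-190,0,0],[0,0,0]]]' 40; python3 look.py w5;  python3 - <<'E'
from h import *
go(690,-240,235,99.4)
E
```

```text
time_s: 13.13
tool_pos: [0.4117, 0.2506, 0.2302]
tool_rot: [4.8, 89.9, 95.4]
force: [0.5, -1.0, -1.1]
grip_width: 0.0495
pos [410.9 250.1 228.5] jaw 90.62 xdir [-0.002  0.001 -1.   ] F [ 0.8 -0.1 -1.4] w 49.7 t 13.18
shift [-11.6 -29.   -4.4] rot [ 0.39   0.    -0.002] half 0 rows 0.7567746957635699 3.117783740930642
pos [410.9 250.1 228.5] jaw 90.62 xdir [-0.002  0.001 -1.   ] F [ 0.8 -0.1 -1.4] w 49.7 t 13.18
shift [  -7.4 -273.7 -493.1] rot [-0.153  0.001 -0.002] half 0 rows 13.52672884450067 1.2259880821892628
```

View pics/w5.png

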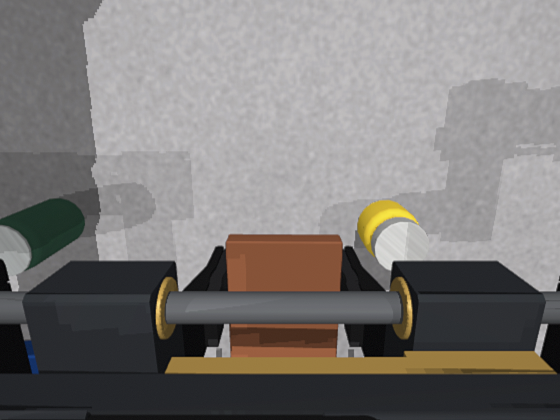

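```bash
python3 -m pendant '[[42,[-3,-8,-15],[-0.01,0,0]],[42,[-7,-24,-43],[-0.03,0,0]],[42,[-7,-40,-74],[-0.05,0,0]],[42,[-7,-57,-105],[-0.07,0,0]],[42,[-7,-74,-136],[-0.09,0,0]],[42,[-7,-91,-167],[-0.11,0,0]],[42,[-7,-108,-198],[-0.13,0,0]],[42,[-7,-125,-229],[-0.15,0,0]],[42,[-7,-142,-260],[-0.153,0,0]],[42,[-7,-159,-291],[-0.153,0,0]]]' 40
python3 - <<'E'
from h import *
go(690,-240,235,99.4)
E
```

```text
time_s: 14.02
tool_pos: [0.5724, -0.0407, 0.2327]
tool_rot: [87.1, 89.7, -173.5]
force: [1.7, 0.2, -0.5]
grip_width: 0.0494
pos [572.4 -40.7 232.7] jaw 99.42 xdir [-0.006 -0.001 -1.   ] F [ 1.7  0.2 -0.5] w 49.4 t 14.02
shift [  -2.9  -83.3 -215.9] rot [ 0.     0.    -0.006] half 0 rows 5.549293988220801 0.048786334883825555
```

```bash
python3 -m pendant '[[42,[-2,-12,-30],[0,0,0]],[42,[-2,-24,-61],[0,0,0]],[42,[-2,-36,-92],[0,0,0]],[42,[-2,-48,-123],[0,0,0]],[42,[-2,-60,-154],[0,0,0]],[42,[-2,-70,-180],[0,0,0]],[42,[-2,-79,-202],[0,0,0]],[42,[-2,-82,-212],[0,0,0]],[42,[-2,-82,-212],[0,0,0]],[42,[-2,-82,-212],[0,0,0]]]' 40; python3 look.py w6;  python3 - <<'E'
from h import *
c=optics.read_camera("top"); cv2.imwrite("pics/top2.png",cv2.resize(c["image"][120:280,120:440],None,fx=2.4,fy=2.4)); np.savez("top2.npz",W=cloud(c),img=c["image"])
E
```

```text
time_s: 14.85
tool_pos: [0.6876, -0.2347, 0.2345]
tool_rot: [72.5, 89.7, 171.9]
force: [0.1, 1.3, 0.2]
grip_width: 0.0493
pos [ 687.9 -233.5  235.2] jaw 99.44 xdir [-0.005  0.001 -1.   ] F [-0.   0.7 -0.5] w 49.4 t 14.9
shift [ -2.9 165.9 513.6] rot [ 0.543  0.001 -0.005] half 0 rows 12.944365631394833 4.348958527661562
```

View pics/w6.png

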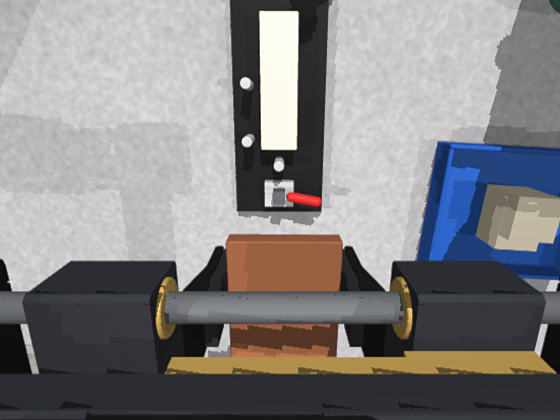

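The wrist view shows the bed at (278,80), the side pins at (246,83) and (247,141), the end pin at (279,163), and the held blank's near end at rows 236-345.

Run:
```python
from h import *
d=np.load("w6.npz"); W=d["W"]; img=d["img"]; hsv=cv2.cvtColor(img,cv2.COLOR_BGR2HSV)
T=d["T"]; K=d["K"]
def rep(name,m,z0,z1):
    p=W[m&(W[...,2]>z0)&(W[...,2]<z1)]
    if len(p)<5: print(name,len(p));return
    r=rect(p[:,:2]); print(name,len(p),"z",np.median(p[:,2]).round(4),"c",np.round(r[0],1),"s",np.round(r[1],1),"a",round(r[2],1)); return p
def box(x0,x1,y0,y1): return (W[...,0]>x0)&(W[...,0]<x1)&(W[...,1]>y0)&(W[...,1]<y1)
br=hsv[...,2]>200
rep("bed",box(.5,.66,-.30,-.21)&br,.030,.0375)
rep("base",box(.48,.8,-.33,-.18),.004,.014)
pins=np.zeros(br.shape,np.uint8); gray=img.min(2); 
class C(dict):pass
c=dict(fx=K[0],fy=K[1],cx=K[2],cy=K[3],cam_to_world=T)
for nm,(u,v) in dict(a=(246,83),b=(247,141),e=(279,164)).items():
    sub=gray[v-9:v+10,u-9:u+10]; m=sub>150; ys,xs=np.nonzero(m); 
    print(nm,xs.min()+u-9,xs.max()+u-9,ys.min()+v-9,ys.max()+v-9,(pix2plane(c,(ys.mean()+v-9)/420,(xs.mean()+u-9)/560,.044)*1000).round(1))
    q=W[v-9:v+10,u-9:u+10][m]; q=q[q[:,2]>.040]; print("   depth",len(q),(q.mean(0)*1000).round(1))
# held blank: brown near gripper
bn=(hsv[...,1]>60)&(hsv[...,0]<15); bn[:225]=False
p=W[bn&(W[...,2]>.2)]; print(np.percentile(p[:,2],[1,25,50,75,99]).round(4))
o=telemetry.get_obs(); Rc=R.from_euler("xyz",o["tool_rot"],degrees=True)
q=W[bn&np.isfinite(W[...,2])]; l=Rc.inv().apply(q-o["tool_pos"])*1000
print("tool frame blank: x",np.percentile(l[:,0],[2,25,50,75,98]).round(1),"y",np.percentile(l[:,1],[1,50,99]).round(1),"z",np.percentile(l[:,2],[1,50,99]).round(1))
l=l[abs(l[:,1]-20)<60]
for y in (5,10,15,18,20,22,24,26):
    k=l[abs(l[:,1]-y)<1.2]
    if len(k)>10: print(y,np.median(k[:,0]).round(1),np.percentile(k[:,2],[1,99]).round(1),len(k))
```

```text
bed 5066 z 0.034 c [ 592.1 -255.5] s [119.6  34. ] a 9.2
base 12877 z 0.0107 c [ 619.7 -251.2] s [205.   92.3] a 9.1
a 240 250 77 88 [ 597.3 -284.9   44. ]
   depth 100 [ 597.3 -284.9   43.9]
b 242 252 134 146 [ 647.7 -276.3   44. ]
   depth 86 [ 648.4 -276.7   43.8]
e 274 283 158 170 [ 665.1 -243.6   44. ]
   depth 84 [ 666.2 -243.6   43.9]
[0.2333 0.2398 0.2402 0.2406 0.2998]
tool frame blank: x [-5.9 -4.9 -4.5 -4.1  1.3] y [-34.4   6.3  33. ] z [-26.7  -2.4  22. ]
5 -4.6 [-26.7  22.2] 561
10 -4.6 [-26.9  24.8] 603
15 -4.6 [-26.7  22.1] 581
18 -4.6 [-26.5  22.2] 603
20 -4.6 [-26.3  22.3] 615
22 -3.9 [-26.3  22. ] 1049
24 -1.0 [-26.2  21.4] 729
```

```bash
cat > rel.py <<'E'
from h import *
o=telemetry.get_obs(); c=optics.read_camera("wrist"); o2=telemetry.get_obs()
print("tool",o["tool_pos"].round(4),o2["tool_pos"].round(4))
W=cloud(c); img=c["image"]; hsv=cv2.cvtColor(img,cv2.COLOR_BGR2HSV)
Rc=R.from_euler("xyz",o2["tool_rot"],degrees=True)
m=(W[...,0]>.5)&(W[...,0]<.66)&(W[...,1]>-.30)&(W[...,1]<-.21)&(hsv[...,2]>200)&(W[...,2]>.03)&(W[...,2]<.0375)
r=rect(W[m][:,:2]); print("bed",np.round(r[0],1),np.round(r[1],1),round(r[2],2))
bn=(hsv[...,1]>60)&(hsv[...,0]<15); bn[:225]=False
q=W[bn&np.isfinite(W[...,2])]; l=Rc.inv().apply(q-o2["tool_pos"])*1000
k=l[(abs(l[:,0]+4.6)<1.5)&(l[:,1]>2)&(l[:,1]<26)]
r=rect(k[:,1:]); print("blank top face tool y,z",np.round(r[0],1),np.round(r[1],1),round(r[2],2))
kk=l[(l[:,1]>8)&(l[:,1]<20)]
print("z edges",np.percentile(kk[:,2],[.5,2,98,99.5]).round(1),"near end y", np.percentile(l[l[:,0]<3][:,1],[90,95]).round(1))
# fingers: dark pixels near both sides at tip
E
python3 rel.py
python3 - <<'E'
import cv2
a=cv2.imread("pics/w6.png"); cv2.imwrite("pics/w6z.png",cv2.resize(a[220:370,180:390],None,fx=3.5,fy=3.5,interpolation=cv2.INTER_NEAREST))
E
```

```text
tool [ 0.6882 -0.2328  0.2357] [ 0.6884 -0.2326  0.2362]
bed [ 592.6 -255.4] [119.9  34. ] 9.2
blank top face tool y,z [12563.   -764.6] [21130.8 50029.2] 0.02
z edges [-25.4 -24.7  23.4  24.2] near end y [21.7 22.4]
```

View pics/w6z.png

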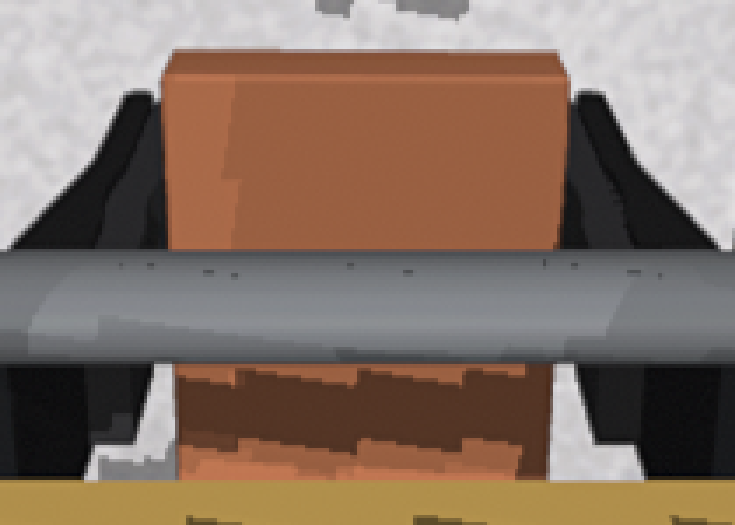

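Run:
```python
from h import *
go(541.5,-258.9,120,99.2)
```

```text
pos [ 688.4 -232.6  236.2] jaw 99.53 xdir [-0.003  0.002 -1.   ] F [ 0.2  0.  -1. ] w 49.9 t 15.0
shift [116.6 148.9  -1.9] rot [ 0.006  0.002 -0.003] half 0 rows 4.535513519878882 0.05426632303411628
```

```bash
python3 -m pendant '[[42,[0,15,0],[0.006,0,0]],[42,[10,40,0],[0.006,0,0]],[42,[25,70,-1],[0.006,0.002,-0.003]],[42,[45,100,-2],[0.006,0.002,-0.003]],[42,[70,128,-2],[0.006,0.002,-0.003]],[42,[95,145,-2],[0.006,0.002,-0.003]],[42,[110,149,-2],[0.006,0.002,-0.003]],[42,[116,149,-2],[0.006,0.002,-0.003]],[42,[116,149,-2],[0.006,0.002,-0.003]],[42,[116,149,-2],[0.006,0.002,-0.003]]]' 40
python3 - <<'E'
from h import *
go(541.5,-258.9,60,99.2)
E
```

```text
time_s: 15.83
tool_pos: [0.5429, -0.2601, 0.1218]
tool_rot: [-135.5, 89.8, -36.3]
force: [-0.1, 0.0, -0.6]
grip_width: 0.0494
pos [ 542.9 -260.1  121.8] jaw 99.19 xdir [ 0.002 -0.002 -1.   ] F [-0.1  0.  -0.6] w 49.4 t 15.83
shift [61.8  1.3  1.5] rot [-0.    -0.002  0.002] half 0 rows 1.4820600735489657 0.021402741272085083
```

```bash
python3 -m pendant '[[42,[15,1,1],[0,0,0]],[42,[32,1,1],[0,0,0]],[42,[48,1,1],[0,0,0]],[42,[58,1,1],[0,0,0]],[42,[62,1,1],[0,0,0]],[42,[62,1,1],[0,0,0]],[42,[62,1,1],[0,0,0]],[42,[62,1,1],[0,0,0]]]' 40; python3 look.py w7
python3 - <<'E'
from h import *
go(541.5,-258.9,40,99.2)
d=np.load("w7.npz");T=d["T"];print(T[:3,3])
E
```

```text
time_s: 16.5
tool_pos: [0.5413, -0.2609, 0.06]
tool_rot: [-145.7, 89.8, -46.6]
force: [0.4, -0.4, -0.7]
grip_width: 0.0496
pos [ 541.2 -260.8   60. ] jaw 99.07 xdir [ 0.002 -0.002 -1.   ] F [-0.3  0.6 -0.4] w 49.8 t 16.55
shift [-181.4   19.7  516. ] rot [ 0.537 -0.002  0.002] half 0 rows 13.123669606549749 4.297708885195898
pos [ 541.2 -260.8   60. ] jaw 99.07 xdir [ 0.002 -0.002 -1.   ] F [-0.3  0.6 -0.4] w 49.8 t 16.55
shift [20.  -0.6  1.9] rot [-0.002 -0.003  0.002] half 0 rows 0.48074019707892124 0.030708845695321778
[ 0.46425879 -0.27339847  0.20510422]
```

View pics/w7.png

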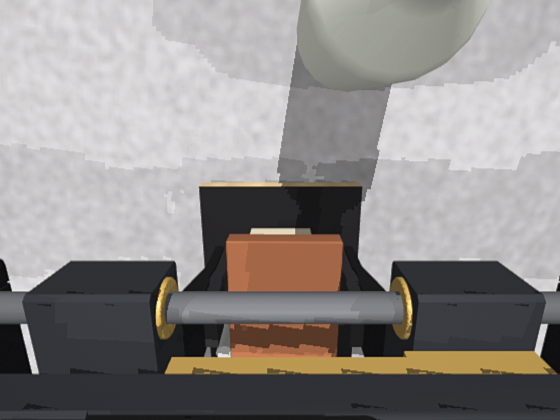

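```bash
python3 -m pendant '[[42,[6,0,2],[0,0,0]],[42,[12,0,2],[0,0,0]],[42,[16,0,2],[0,0,0]],[42,[19,0,2],[0,0,0]],[42,[19.5,0,2],[0,0,0]],[42,[19.5,0,2],[0,0,0]],[42,[19.5,0,2],[0,0,0]]]' 40
python3 - <<'E'
from h import *
go(546.1,-262.2,39.5,99.2)
E
```

```text
time_s: 17.13
tool_pos: [0.54, -0.2586, 0.0393]
tool_rot: [-178.4, 89.9, -79.4]
force: [-1.0, -0.7, -0.4]
grip_width: 0.0494
pos [ 540.  -258.6   39.3] jaw 99.06 xdir [ 0.    -0.002 -1.   ] F [-1.  -0.7 -0.4] w 49.4 t 17.13
shift [-0.2 -5.4 -4.5] rot [-0.003 -0.002  0.   ] half 0 rows 0.16910613984458914 0.024712417556112556
```

```bash
python3 -m pendant '[[42,[0,0,-1.5],[0,0,0]],[42,[0,0,-3],[0,0,0]],[42,[0,0,-4],[0,0,0]],[42,[0,-1,-4.5],[0,0,0]],[42,[0,-2.5,-4.5],[0,0,0]],[42,[0,-4,-4.5],[0,0,0]],[42,[0,-5,-4.5],[0,0,0]],[42,[0,-5.4,-4.5],[0,0,0]],[42,[0,-5.4,-4.5],[0,0,0]]]' 40
python3 - <<'E'
from h import *
go(546.1,-262.2,39.5,99.2)
E
```

```text
time_s: 17.88
tool_pos: [0.5454, -0.2619, 0.039]
tool_rot: [124.9, 89.9, -136.0]
force: [-2.3, 1.5, -0.7]
grip_width: 0.0492
pos [ 545.4 -261.9   39. ] jaw 99.08 xdir [-0.001 -0.001 -1.   ] F [-2.3  1.5 -0.7] w 49.2 t 17.88
shift [-0.5 -0.7 -0.4] rot [-0.002 -0.001 -0.001] half 0 rows 0.02252722937798363 0.021922762628949682
```

```bash
python3 -m pendant '[[42,[0,0,-0.5],[0,0,0]],[42,[0,0,-1],[0,0,0]],[42,[0,-0.5,-1],[0,0,0]],[42,[0,-1,-1],[0,0,0]],[42,[0,-1.5,-1],[0,0,0]],[42,[0,-1.5,-1],[0,0,0]],[42,[0,-1.5,-1],[0,0,0]]]' 40
python3 - <<'E'
from h import *
go(546.1,-262.2,39.5,99.2)
E
```

```text
time_s: 18.47
tool_pos: [0.5455, -0.2622, 0.0385]
tool_rot: [76.8, 89.8, 175.9]
force: [-7.6, 4.0, 1.1]
grip_width: 0.0497
pos [ 545.5 -262.2   38.5] jaw 99.09 xdir [-0.004  0.    -1.   ] F [-7.6  4.   1.1] w 49.7 t 18.47
shift [-1.  -0.6 -0.1] rot [-0.002  0.001 -0.004] half 0 rows 0.028313395644973476 0.03669081951870081
```

Forces of -7.6 N in x and +4 N in y show contact with both the end pin and the side pins. Now I'll release and rise.

```bash
python3 -m pendant '[[66,[0,0,0],[0,0,0]],[66,[0,0,0],[0,0,0]],[66,[0,0,0],[0,0,0]],[66,[-0.5,1,0.5],[0,0,0]],[66,[-10,1,0.5],[0,0,0]],[66,[-40,1,0.5],[0,0,0]],[66,[-80,1,0.5],[0,0,0]],[66,[-120,1,0.5],[0,0,0]],[66,[-160,1,0.5],[0,0,0]],[66,[-190,1,0.5],[0,0,0]]]' 40
python3 - <<'E'
from h import *
go(690,-240,235,99.4)
E
```

```text
time_s: 19.3
tool_pos: [0.5473, -0.2632, 0.2341]
tool_rot: [-129.7, 89.7, -30.7]
force: [0.9, -0.1, 0.4]
grip_width: 0.0663
pos [ 547.3 -263.2  234.1] jaw 99.02 xdir [ 0.005 -0.003 -1.   ] F [ 0.9 -0.1  0.4] w 66.3 t 19.3
shift [  -0.3 -144.6    0.5] rot [-0.007 -0.004  0.005] half 0 rows 3.466751785401065 0.07151771995593098
```

```bash
python3 -m pendant '[[66,[0,-35,0],[-0.007,0,0]],[66,[0,-75,0],[-0.007,0,0]],[66,[0,-110,0],[-0.007,0,0]],[66,[0,-135,0],[-0.007,0,0]],[66,[0,-145,0],[-0.007,0,0]],[66,[0,-145,0],[-0.007,0,0]],[66,[0,-145,0],[-0.007,0,0]],[66,[0,-145,0],[-0.007,0,0]],[66,[0,-145,0],[-0.007,0,0]]]' 40; python3 look.py w8
python3 - <<'E'
from h import *
d=np.load("w8.npz"); W=d["W"]; img=d["img"]; hsv=cv2.cvtColor(img,cv2.COLOR_BGR2HSV); K=d["K"]
c=dict(fx=K[0],fy=K[1],cx=K[2],cy=K[3],cam_to_world=d["T"])
br=(hsv[...,1]>60)&(hsv[...,0]<15)
m=br&(W[...,0]>.5)&(W[...,0]<.68)&(W[...,1]>-.31)&(W[...,1]<-.2)&(W[...,2]>.0415)&(W[...,2]<.047)
p=W[m]; r=rect(p[:,:2]); print("blank",len(p),np.round(r[0],1),np.round(r[1],1),round(r[2],2))
A=np.c_[p[:,:2]-p[:,:2].mean(0),np.ones(len(p))]; print("plane",np.linalg.lstsq(A,p[:,2],rcond=None)[0].round(4))
m=(W[...,0]>.48)&(W[...,0]<.74)&(W[...,1]>-.35)&(W[...,1]<-.17)&(W[...,2]>.005)&(W[...,2]<.014)&(hsv[...,2]<120)
r=rect(W[m][:,:2]); print("base",np.round(r[0],1),np.round(r[1],1),round(r[2],2))
E
```

```text
time_s: 20.05
tool_pos: [0.6886, -0.2404, 0.2302]
tool_rot: [-164.6, 89.9, -65.2]
force: [-0.2, -0.0, -0.4]
grip_width: 0.0654
pos [ 688.7 -240.2  230.2] jaw 99.37 xdir [ 0.001 -0.002 -1.   ] F [0.4 1.4 0. ] w 66.2 t 20.1
shift [-10.8 166.2 520.2] rot [ 0.542 -0.002  0.001] half 0 rows 13.099689135696515 4.3395815390377
blank 9009 [ 595.9 -254.9] [133.9  50.1] 9.1
plane [ 0.0001 -0.0003  0.044 ]
base [ 621.2 -250.9] [201.8  92.2] 9.17
```

View pics/w8.png

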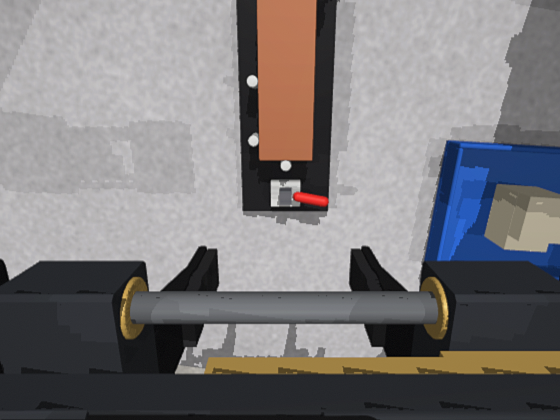

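The blank lies flat, with its edge at column 258 against the side pins (252,82) and (253,140) and its end at the end pin (286,166). One last overall check.

Run:
```python
from h import *
for n in ("top","scene"):
    c=optics.read_camera(n); cv2.imwrite(f"pics/{n}_end.png",c["image"]); W=cloud(c); img=c["image"];hsv=cv2.cvtColor(img,cv2.COLOR_BGR2HSV);br=(hsv[...,1]>90)&(hsv[...,0]<15)
    def rep(name,m,z0,z1):
        p=W[m&(W[...,2]>z0)&(W[...,2]<z1)]
        if len(p)<5: print(n,name,len(p));return
        r=rect(p[:,:2]); print(n,name,len(p),"z",np.median(p[:,2]).round(4),"c",np.round(r[0],1),"s",np.round(r[1],1),"a",round(r[2],1))
    def box(x0,x1,y0,y1): return (W[...,0]>x0)&(W[...,0]<x1)&(W[...,1]>y0)&(W[...,1]<y1)
    rep("stack",box(.56,.75,.2,.3)&br,.06,.069); rep("blank1",box(.48,.7,-.33,-.19)&br,.038,.05)
    rep("offcut top",box(.6,.76,-.07,.09),.056,.07)
    rep("jar",box(.4,.55,.3,.42),.07,.08); rep("can",box(.4,.52,-.05,.06),.09,.1); rep("bottle",box(.37,.5,-.3,-.19),.02,.1)
```

```text
top stack 1150 z 0.0648 c [639.6 248.7] s [147.6  61.3] a 2.3
top blank1 597 z 0.0445 c [ 639.2 -244.1] s [137.2  58.8] a 15.2
top offcut top 343 z 0.0606 c [675.2   6.3] s [45.  43.9] a 5.6
top jar 283 z 0.0715 c [460.4 359.5] s [49.5 47.2] a 52.3
top can 253 z 0.0913 c [459.4   4.6] s [46.2 44.3] a 1.3
top bottle 0
scene stack 952 z 0.0644 c [632.3 253.7] s [123.5  45.8] a 0.3
scene blank1 920 z 0.0443 c [ 616.  -245.1] s [186.4  60.8] a 14.2
scene offcut top 352 z 0.0602 c [674.1   9. ] s [45.4 45. ] a 4.9
scene jar 211 z 0.0712 c [460.7 363.1] s [48.3 48. ] a 69.3
scene can 155 z 0.0913 c [459.    8.5] s [44.8 46. ] a 47.8
scene bottle 467 z 0.0698 c [ 431.1 -236. ] s [45.2 54.5] a 47.5
```

View pics/scene_end.png

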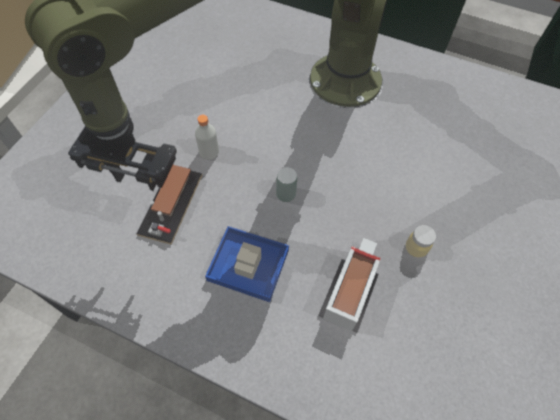

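```bash
python3 -c "
from cell import env
print(env.sign_off())"
```

```text
the job is handed in; nothing more can be done
None
```

The job was handed in at about 20 s, with no verdict reported. The offcut is in the blue tray, and the bottom blank is on the jig bed against the two side pins and the end pin. The other three blanks dropped down inside the magazine.

What the last checks showed:
- **Blank on the jig:** the wrist camera puts its centre about 0.5 mm from its place. It is flat (top at 44 mm) and turned about 0.1° from the jig. The push forces before release showed contact with the end and side pins. The blank's near end was outside that picture, so I worked out the centre from the far end.
- **Offcut:** standing near the middle of the tray, top 60 mm above the table, which puts its centre at about 33 mm.
- **Other three blanks:** the top of the stack is at 64.5 mm, down 10 mm and level. I judged their lengthwise position by eye in the final picture.
- **Bystanders:** the jar and can are within about 1 mm of where they started. The bottle reads within about 2 mm in the scene camera. The top camera could not measure it at the end, and it stands upright in the picture.

The top and scene cameras disagree by about 3 mm sideways, so I used the wrist camera for the grasp and the placing. In the final overview the arm also hid part of the blank on the jig, so those two cameras' readings of it don't count.

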